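# Snap the lid onto the sloping console

### The arm

A 6-joint arm with a two-finger parallel gripper is mounted at the origin on the work surface; the furniture and walls round the work are solid. World frame = base frame: x ahead of the robot, y to its left, z up, the work surface at z = 0. Lengths are in m, angles in rad, forces in N, time in s.
With the tool pointing down it reaches from about 0.35 to 0.975 m from the base axis. Payload 4.9 kg.
Tool frame: the origin (TCP) lies at the very end of the fingers, on their centre line; the grasp point (between the pads) lies 19 mm behind it; z points along the fingers, y is the line along which they close (so a half turn about z gives the same grasp; the last joint's range is limited). The gripper opens to 85 mm and grips with 20 to 120 N. Pads are 22 mm wide; open, the fingers measure 114 mm over their backs; the gripper's body (76 mm by 85 mm) begins 54 mm behind the grasp point. The pads swing forward as they close: fully open they stand 13 mm farther back than shut.
Start: joints at [1.071, 0.053, 1.613, -0, 1.476, -0.119], TCP at [0.232, 0.58, 0.231] pointing down, gripper open.
Joint ranges: [-3.01, 3.01], [-1.01, 2.22], [0.06, 2.58], [-1.02, 4.17], [0.09, 2.62], [-3.14, 3.14]. Speed limits (rad/s): [2.57, 2.57, 3.14, 3.14, 3.14, 3.14].

### API

Orientations are given as a unit quaternion [w, x, y, z].
In Python, from plant import state, optics, ticket, nets gives the robot as it stands. The module is installed in compiled form; this text tells all that it offers.
- The arm moves only by the shell command python3 -m inch 'ROWS' [OPENING]. ROWS is JSON, a list of rows, each an object of numbers: "dx", "dy", "dz": the shift along the tool's x, y, z as a fraction of full scale; "rx", "ry", "rz": the turn, a rotation vector about the tool's x, y, z as a fraction of full scale. In form: [{"dx": .., "dy": .., "dz": .., "rx": .., "ry": .., "rz": ..}, ...]. A call has 1 to 5 rows; each row is the pose to reach, as a shift and turn from the pose commanded when the call began, along the tool's axes at that moment; what a row does not reach only later rows make up. Full scale, the value 1, is 0.8 m for a shift and 1.5 rad for a turn. A row lasts 1/10 s, in which the tool goes at most 50 mm and 8.59 degrees, less where a joint would pass 70% of its speed; a pose out of reach is approached as far as the arm can. A call with a number of a shift or a turn outside -1 to 1 is refused whole. A call with a gripper value outside its range is refused whole. OPENING is the opening, from -1 (shut) to 1 (fully open), set as the call begins (- or left out, the last holds). The fingers move at their own pace and stop on an object; the grip force is fixed at half the most. Time passes only in rows, so rows that repeat a pose let the fingers close. It gives the time, the measured TCP pose, the force, the opening and the grip force at its end, in the units of the state.
- state(): the state, without advancing time (a new reading comes with each control period).
- optics.grab_frame(name): name is "scene" or "top" or "wrist"; returns the picture (480x640x3 uint8, red, green, blue); there is no depth.
- optics.camera_info(name): a dict with "fx", "fy", "cx", "cy" (pixels), "R" (3x3) and "t" (3): a world point X has camera coordinates R X + t. Camera axes: x right, y down, z forward; pixel columns grow to the right and rows downward; lengths in m; the calibration is good to about 2 mm. A picture is of the moment at which its call begins: read the wrist's pose just before it. camera_info takes no time and is no camera call; for the wrist camera it gives the pose at the moment of the call.
- ticket.job_done(): hands the job in; it is judged then, once.
Trained networks look in the newest picture that a camera, given by its name, has taken for a name from the list of things; names that differ only in an ending like _2 or _b are one class to them, and where a whole thing is asked for, a point or a joint stands for the part that bears it (a point fixed in the world has none). Each returns a list of dicts, best first, with "confidence" (0 to 1); they miss things now and then, are a little off and sometimes report something else, mostly with a low value. They report only what shows in the picture. A call takes as long as a camera call. They do not tell look-alikes from the thing itself.
- nets.boxes_of(camera, name): "bbox" ([centre column, centre row, width, height] in pixels, round what is visible of it).
- nets.outline_of(camera, name): "pixels" (480x640 bool, what is visible of it) and "bbox" ([centre column, centre row, width, height] in pixels, round what is visible of it).
The state is a dict: "time": time; "joint_pos": joint angles; "joint_vel": joint speeds; "joint_efforts": joint torques, N m; "tool_pos": TCP position; "tool_rot": TCP orientation; "contact_force": force on the tool from outside, world axes, zero at the start; "ft_torque": the same for the moment, N m; "gripper_width": opening from 0.0 (shut) to 1.0 (fully open); "grasp_force": force on a finger pad.
Only numpy, scipy, OpenCV 4.12 (cv2) and the standard library are available. Lean on these libraries where they do the work, as an engineer would, in place of code of your own. Each camera call takes 0.05 s, during which the arm holds its last target. There are 200 camera calls.

### The job

Put the loose grey lid, right way up, over the raised rim on the sloping top of the instrument console, then press its corners down until all four clips have snapped and the lid sits flush on the console all round. Leave the solder spool and the black tape roll on the right where they are.

Things in the scene. Friction and masses are not known exactly. Their poses are not given: they have to be found in the camera images.
- console: Grey wedge-shaped instrument console fixed to the table, 110 x 148 mm in plan, 30 mm high at its low side (its -x side, which faces roughly to the robot's right) and 83 mm at its high side. Origin: on the table under the seat's centre, z up. Four sprung black catches stand out 4 mm from the rim on its sloping top, on the rim's two long sides, 48 mm either side of the middle, 9 mm above the deck.
- console_seat: The console's flat sloping deck; origin at its centre, 56 mm above the table. z: the deck's outward normal, 28 degrees off vertical towards the low side; x up the slope, y level. On it stands a hollow rim 84 mm (x) by 124 mm (y) outside, 21 mm high with a rounded top edge, round a circuit board. The lid goes over it either way round: its x along the seat's x, or opposite.
- cover: The lid: plain grey plastic cap open below, 101 mm (x) by 136 mm (y), 27 mm high to its flat top, 4 mm walls, about 0.18 kg, lying right way up on the table. Origin: centre of its lower edge plane; z its upward normal. Fits over the rim with 1 to 2 mm play each way; the rounded rim guides it. Fully home, its lower edge sits on the deck and its origin is at the seat's.
- cover_grip (a point): Middle of the grip rib on the lid, 40 mm above the lid's lower edge, on its centre line; axes as the lid's. The rib is 16 mm thick (x), 70 mm long (y), and spans 27 to 52 mm above the lower edge. Laid on, the lid rests on the catches with its lower edge about 11 mm off the deck. A corner takes some 5 to 20 N along the deck's normal to snap; others may rise or snap with it.
- cover_corner_0 (a point): Spot to press on the lid's flat top, marked by a shallow disc, near the corner at x = -38, y = 50 mm of the lid's own axes, beside one catch; 27 mm above the lid's lower edge, so 27 mm above the deck when that corner is home.
- cover_corner_1 (a point): Spot to press on the lid's flat top, marked by a shallow disc, near the corner at x = -38, y = -50 mm of the lid's own axes, beside one catch; 27 mm above the lid's lower edge, so 27 mm above the deck when that corner is home.
- cover_corner_2 (a point): Spot to press on the lid's flat top, marked by a shallow disc, near the corner at x = 38, y = 50 mm of the lid's own axes, beside one catch; 27 mm above the lid's lower edge, so 27 mm above the deck when that corner is home.
- cover_corner_3 (a point): Spot to press on the lid's flat top, marked by a shallow disc, near the corner at x = 38, y = -50 mm of the lid's own axes, beside one catch; 27 mm above the lid's lower edge, so 27 mm above the deck when that corner is home.
- solder_spool: Blue-flanged spool of solder, 57 mm across, 42 mm high, standing on the table. Leave alone; origin at its underside. Behind it to the left stands a drawer cabinet under 0.25 m high, and a white power strip with plugs (under 0.12 m high) lies between the places of lid and console: pass above both.
- tape_roll: Small roll of black tape, 53 mm across, 19 mm high, lying flat on the table to the right. Leave alone; origin at its underside.
Mind the look-alikes: they are no part of the job. There is more than one size of the cover; the job needs the larger.

How it is judged:
At the end, for the whole second after the job is handed in: All four corners of the lid are home: each corner's spot is less than 29.5 mm (home is 27 mm) above the deck, the lid is centred on the seat within 6 mm and square to it within 0.1 rad, and at rest (z of cover_corner_0 in the frame of console_seat between 0.024 and 0.0295 m and z of cover_corner_1 in the frame of console_seat between 0.024 and 0.0295 m and z of cover_corner_2 in the frame of console_seat between 0.024 and 0.0295 m and z of cover_corner_3 in the frame of console_seat between 0.024 and 0.0295 m and x of cover_grip in the frame of console_seat between -0.006 and 0.006 m and y of cover_grip in the frame of console_seat between -0.006 and 0.006 m and angle between the y axis of cover_grip and the y axis of console_seat, either way round below 0.1 rad and linear speed of cover below 0.01 m/s); the robot touches nothing.
It fails at once if a bystander (spool, right-hand tape roll) is moved by more than 30 mm (distance of any of solder_spool, tape_roll from where it was at the start of the episode above 0.03 m).
It also fails if it takes over 61 s, if anything falls off the work surface, if the arm or the gripper's body presses on something with over 40 N, if the wrist force passes 120 N, or if a joint passes its speed limit or range.

## Working session

There is one attempt and no reset: what is moved stays moved. The work goes in short steps, Python scripts to look and compute and a shell command to move; the robot and the scene stay as the last step left them, time stands still between calls to the robot, and variables do not carry over. Pictures are saved under pics/ and viewed, at most 10 in all, crops included, and the job is handed in when it is done.

```bash
mkdir -p pics
python3 - <<'E'
from plant import state, optics, ticket, nets
import cv2, numpy as np
print(state())
for c in ("scene","top"):
    im=optics.grab_frame(c); cv2.imwrite(f"pics/{c}0.png",im[:,:,::-1])
    ci=optics.camera_info(c); print(c,ci)
    for n in ("cover","console","solder_spool","tape_roll"):
        print(n,[(round(d["confidence"],2),np.round(d["bbox"]).tolist()) for d in nets.boxes_of(c,n)])
E
```

```text
{'time': 0.0, 'joint_pos': array([ 1.07099481e+00,  5.33399728e-02,  1.61427187e+00,  3.19195420e-05,
        1.47597799e+00, -1.19024283e-01]), 'joint_vel': array([-0.00048851,  0.00083079, -0.00010215, -0.00110865, -0.00086028,
       -0.00090601]), 'joint_efforts': array([-8.07950391e-05, -3.93716419e+01, -3.70161545e+01, -1.86909128e-04,
        7.35191221e-03,  3.91438263e-06]), 'tool_pos': array([0.23198914, 0.57969702, 0.23008669]), 'tool_rot': array([-3.19202227e-04,  1.89241908e-01,  9.81929989e-01, -9.46331862e-04]), 'contact_force': array([ 0.07746318,  0.52817392, -0.21538226]), 'ft_torque': array([ 0.02185088, -0.02629333, -0.02130759]), 'grasp_force': 0.0, 'gripper_width': 1.0001050330041843}
scene {'fx': 469.846744250495, 'fy': 469.846744250495, 'cx': 315.7060933634552, 'cy': 239.25300011911543, 'R': array([[ 0.7220271 , -0.69186316, -0.00149405],
       [-0.53977007, -0.56194951, -0.62678627],
       [ 0.43281075,  0.45336311, -0.7791898 ]]), 't': array([-0.2603075 ,  0.25654761,  0.93734983])}
cover [(0.72, [335.0, 218.0, 73.0, 50.0]), (0.7, [173.0, 224.0, 48.0, 38.0])]
console [(0.98, [461.0, 304.0, 70.0, 96.0])]
solder_spool [(0.91, [274.0, 201.0, 24.0, 29.0])]
tape_roll [(0.72, [423.0, 340.0, 23.0, 22.0]), (0.55, [274.0, 201.0, 26.0, 26.0])]
top {'fx': 507.052395669524, 'fy': 507.052395669524, 'cx': 321.26009767702874, 'cy': 240.847392330647, 'R': array([[-0.00140107, -0.9998786 ,  0.01551865],
       [-0.9829638 , -0.00147521, -0.18379336],
       [ 0.18379394, -0.01551178, -0.98284239]]), 't': array([-0.02341512,  0.38232123,  1.07135432])}
cover [(0.78, [279.0, 196.0, 65.0, 70.0]), (0.68, [156.0, 326.0, 32.0, 42.0])]
console [(0.88, [447.0, 188.0, 56.0, 71.0])]
solder_spool [(0.74, [215.0, 232.0, 27.0, 28.0])]
tape_roll [(0.65, [442.0, 242.0, 21.0, 22.0])]
```

View pics/top0.png

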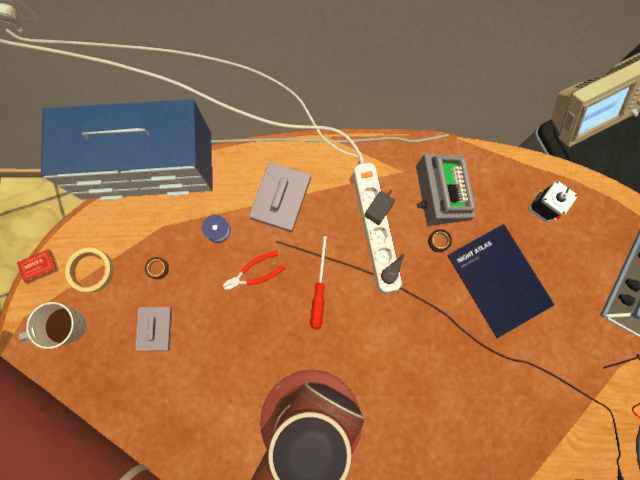

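View pics/scene0.png

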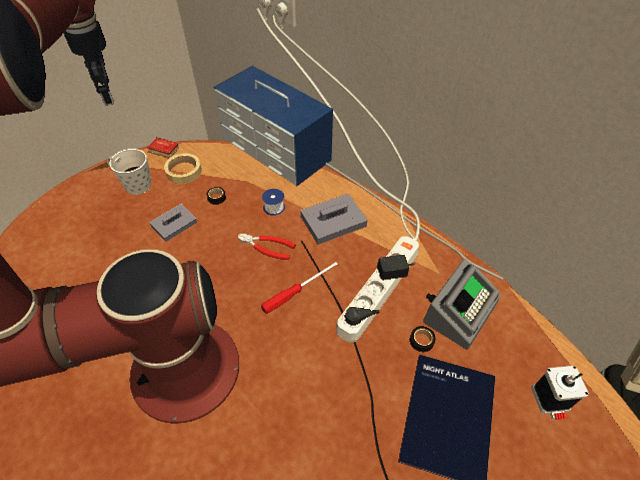

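The look-alikes for the lid in the top view are the plate at (281,196) and the one at (154,328). The first is visibly larger (about 65x70 px against 32x42 px), so it should be the one meant. I'll fit both lids and the console, and check with one enlarged crop.

```bash
cat > h.py <<'E'
import numpy as np, cv2
from scipy.optimize import minimize
from scipy.spatial.transform import Rotation as Rn
from plant import state, optics, ticket, nets
def proj(ci,X):
    c=np.asarray(X)@np.array(ci["R"]).T+ci["t"]; return np.c_[ci["fx"]*c[:,0]/c[:,2]+ci["cx"],ci["fy"]*c[:,1]/c[:,2]+ci["cy"]]
def ray(ci,u,v,z):
    R=np.array(ci["R"]);o=-R.T@ci["t"];d=R.T@[(u-ci["cx"])/ci["fx"],(v-ci["cy"])/ci["fy"],1]; return o+d*(z-o[2])/d[2]
def boxp(a,b,z0,z1): return np.array([[x,y,z] for x in(-a/2,a/2) for y in(-b/2,b/2) for z in(z0,z1)])
LID=[boxp(.101,.136,0,.027),boxp(.016,.07,.027,.052)]
c,s=np.cos(np.radians(28)),np.sin(np.radians(28))
TS=np.array([[c,0,-s],[0,1,0],[s,0,c]])  # seat axes (cols) in console frame
rim=boxp(.084,.124,0,.021)@TS.T+[0,0,.056]
CON=[np.array([[x,y,z] for y in(-.074,.074) for x,z in((-.055,0),(.055,0),(-.055,.030),(.055,.083),(.045,.083))]),rim]
def pose(parts,p):
    R=Rn.from_euler("z",p[2]).as_matrix(); return [q@R.T+[p[0],p[1],0] for q in parts]
def sil(ci,parts,k=4):
    m=np.zeros((480,640),np.uint8)
    for q in parts: cv2.fillConvexPoly(m,cv2.convexHull(np.round(proj(ci,q)*16).astype(np.int32)),1,shift=4)
    return m>0
def fit(obs,parts,p0):
    f=lambda p:sum(1-(sil(ci,pose(parts,p))&m).sum()/(sil(ci,pose(parts,p))|m).sum() for ci,m in obs)
    best=None
    for dy in(-.3,0,.3):
        r=minimize(f,p0,method="Nelder-Mead",options=dict(initial_simplex=np.array(p0)+[[0,0,dy],[.02,0,dy],[0,.02,dy],[.01,.01,dy+.2]],xatol=1e-4,fatol=1e-4,maxiter=200))
        if best is None or r.fun<best.fun: best=r
    return best.x,best.fun
E
python3 - <<'E'
from h import *
cis={c:optics.camera_info(c) for c in("top","scene")}
ims={c:cv2.cvtColor(optics.grab_frame(c),cv2.COLOR_RGB2BGR) for c in cis}
pick={"cover":{"top":(279,196),"scene":(335,218)},"console":{"top":(447,188),"scene":(461,304)}}
for n,parts,y0 in(("cover",LID,-.3),("console",CON,1.7)):
    obs=[]
    for c in cis:
        d=min(nets.outline_of(c,n),key=lambda d:np.hypot(*(np.array(d["bbox"][:2])-pick[n][c])))
        obs.append((cis[c],np.array(d["pixels"])))
    p0=list(ray(cis["top"],*pick[n]["top"],.03)[:2])+[y0]
    p,e=fit(obs,parts,p0); print(n,p0,np.round(p,4),e,[fit([o],parts,p)[0].round(4) for o in obs])
    for c in cis:
        for q in pose(parts,p):
            cv2.polylines(ims[c],[cv2.convexHull(np.round(proj(cis[c],q)).astype(np.int32))],True,(0,255,255) if n=="cover" else (255,0,255),1)
for n,u,v in(("spool",215,232),("tape",442,242),("small",154,328)): print(n,ray(cis["top"],u,v,.02))
a=cv2.resize(ims["top"][130:290,240:510],None,fx=2.9,fy=2.9,interpolation=cv2.INTER_CUBIC)[:300]
b=cv2.resize(ims["scene"][180:355,290:510],None,fx=1.7,fy=1.7)
o=np.zeros((600,800,3),np.uint8); o[:300,:a.shape[1]]=a[:, :800]; o[300:300+min(300,b.shape[0]),:b.shape[1]]=b[:300]
cv2.imwrite("pics/fit.png",o)
E
```

```text
cover [np.float64(0.4849004559862896), np.float64(0.07055043643067511), -0.3] [0.4884 0.068  1.2688] 1.0488308115543328 [array([0.4884, 0.068 , 1.2688]), array([0.4884, 0.068 , 0.9688])]
console [np.float64(0.5046055110863962), np.float64(-0.3062352527165361), 1.7] [ 0.5039 -0.3035  1.7344] 0.2033906425711064 [array([ 0.5041, -0.3041,  1.6948]), array([ 0.5022, -0.3021,  1.7407])]
spool [0.40482143 0.21165638 0.02      ]
tape [ 0.38304061 -0.2919505   0.02      ]
small [0.19543174 0.33372371 0.02      ]
```

View pics/fit.png

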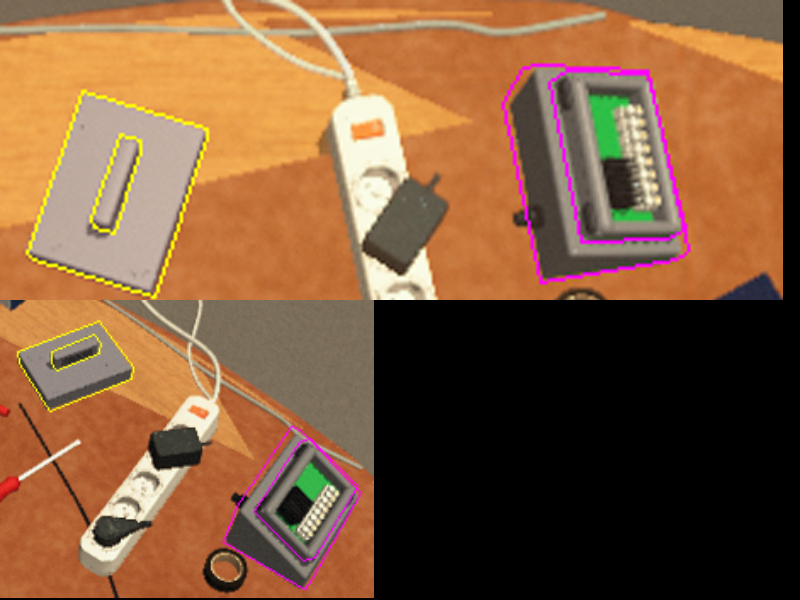

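The overlay matches the plate at top (281,196) at the full 101x136 mm in both views, so that is the larger lid; the plate at (154,328) is too small. The console rim is near (660,150) in the crop, high side left, and the fit is a few mm loose. I'll refine both with the wrist camera.

```bash
cat >> h.py <<'E'
def down(yaw,tilt=None):  # tool y at given world yaw, z down
    y=np.array([np.cos(yaw),np.sin(yaw),0]); z=np.array([0,0,-1.]); return np.c_[np.cross(y,z),y,z]
def Rt(q): return Rn.from_quat(np.r_[q[1:],q[0]]).as_matrix()
def plan(p,R,s=None):
    s=s or state(); R0=Rt(s["tool_rot"]); d=R0.T@(np.array(p)-s["tool_pos"]); w=Rn.from_matrix(R0.T@R).as_rotvec()
    print("shift",np.round(d/.8,4),"turn",np.round(w/1.5,4),"rows",np.linalg.norm(d)/.05,np.degrees(np.linalg.norm(w))/8.59)
E
python3 -c "
from h import *
plan([.33,.28,.36],down(1.2688)); plan([.488,.068,.30],down(1.2688))"
```

```text
shift [-0.2529 -0.303  -0.1608] turn [ 0.0001 -0.     -0.0525] rows 6.8186101775875905 0.5257487044183051
shift [-0.5347 -0.4756 -0.0859] turn [ 0.0001 -0.     -0.0525] rows 11.532136292052678 0.5257487044183051
```

```bash
python3 -m inch '[{"dx":-0.253,"dy":-0.303,"dz":-0.161,"rz":-0.0525},{"dx":-0.253,"dy":-0.303,"dz":-0.161,"rz":-0.0525},{"dx":-0.253,"dy":-0.303,"dz":-0.161,"rz":-0.0525},{"dx":-0.253,"dy":-0.303,"dz":-0.161,"rz":-0.0525},{"dx":-0.253,"dy":-0.303,"dz":-0.161,"rz":-0.0525}]' 1
python3 -c "
from h import *
plan([.33,.28,.36],down(1.2688)); plan([.488,.068,.30],down(1.2688))"
```

```text
shift [-0.2529 -0.303  -0.1608] turn [ 0.0001 -0.     -0.0525] rows 6.8186101775875905 0.5257487044183051
shift [-0.5347 -0.4756 -0.0859] turn [ 0.0001 -0.     -0.0525] rows 11.532136292052678 0.5257487044183051validation failed for argument at $[0]...
```

```bash
python3 -m inch '[{"dx":-0.253,"dy":-0.303,"dz":-0.161,"rx":0,"ry":0,"rz":-0.0525},{"dx":-0.253,"dy":-0.303,"dz":-0.161,"rx":0,"ry":0,"rz":-0.0525},{"dx":-0.253,"dy":-0.303,"dz":-0.161,"rx":0,"ry":0,"rz":-0.0525},{"dx":-0.253,"dy":-0.303,"dz":-0.161,"rx":0,"ry":0,"rz":-0.0525},{"dx":-0.253,"dy":-0.303,"dz":-0.161,"rx":0,"ry":0,"rz":-0.0525}]' 1
python3 -c "
from h import *
plan([.33,.28,.36],down(1.2688)); plan([.488,.068,.30],down(1.2688))"
```

```text
time: 1.3
tool_pos: [0.3041, 0.3584, 0.3266]
tool_rot: [0.0, 0.15, 0.989, 0.0]
contact_force: [1.5, -0.1, 0.7]
gripper_width: 1.006
grasp_force: 0.0
shift [-0.0601 -0.084  -0.0418] turn [0.0003 0.0004 0.0005] rows 1.7820859138324787 0.006885209653804796
shift [-0.3273 -0.2785  0.0333] turn [0.0003 0.0004 0.0005] rows 6.896064700010497 0.006885209653804796
```

```bash
python3 -m inch '[{"dx":-0.327,"dy":-0.28,"dz":0.02,"rx":0,"ry":0,"rz":0},{"dx":-0.327,"dy":-0.28,"dz":0.02,"rx":0,"ry":0,"rz":0},{"dx":-0.327,"dy":-0.28,"dz":0.02,"rx":0,"ry":0,"rz":0},{"dx":-0.327,"dy":-0.28,"dz":0.02,"rx":0,"ry":0,"rz":0},{"dx":-0.327,"dy":-0.28,"dz":0.02,"rx":0,"ry":0,"rz":0}]'
python3 -c "
from h import *
plan([.488,.068,.30],down(1.2688))"
```

```text
time: 1.8
tool_pos: [0.4374, 0.1467, 0.3145]
tool_rot: [0.001, 0.15, 0.989, 0.0]
contact_force: [0.8, 0.6, -0.7]
gripper_width: 1.001
grasp_force: 0.0
shift [-0.0896 -0.0752  0.0182] turn [ 0.0006  0.0009 -0.0001] rows 1.8935299962490462 0.010268190935057205
```

```bash
python3 -m inch '[{"dx":-0.09,"dy":-0.075,"dz":0.018,"rx":0,"ry":0,"rz":0},{"dx":-0.09,"dy":-0.075,"dz":0.018,"rx":0,"ry":0,"rz":0},{"dx":-0.09,"dy":-0.075,"dz":0.018,"rx":0,"ry":0,"rz":0},{"dx":-0.09,"dy":-0.075,"dz":0.018,"rx":0,"ry":0,"rz":0},{"dx":-0.09,"dy":-0.075,"dz":0.018,"rx":0,"ry":0,"rz":0}]'
cat > look.py <<'E'
import sys
from h import *
n,parts,p0,name=sys.argv[1],{"cover":LID,"console":CON}[sys.argv[1]],eval(sys.argv[2]),sys.argv[3]
ci=optics.camera_info("wrist"); im=cv2.cvtColor(optics.grab_frame("wrist"),cv2.COLOR_RGB2BGR)
cv2.imwrite(f"pics/{name}_raw.png",im)
q0=proj(ci,pose(parts,p0)[0]).mean(0); ds=nets.outline_of("wrist",n); print("expected",q0,[d["bbox"] for d in ds])
p=p0
if ds:
    d=min(ds,key=lambda d:np.hypot(*(np.array(d["bbox"][:2])-q0))); p,e=fit([(ci,np.array(d["pixels"]))],parts,p0); print(np.round(p,4),e)
for col,pp in(((0,255,255),p),((255,0,255),p0)):
    for q in pose(parts,pp): cv2.polylines(im,[cv2.convexHull(np.round(proj(ci,q)).astype(np.int32))],True,col,1)
cv2.imwrite(f"pics/{name}.png",im)
E
python3 look.py cover "[.4884,.068,1.2688]" w1
```

```text
time: 2.3
tool_pos: [0.4874, 0.0706, 0.3001]
tool_rot: [0.0, 0.15, 0.989, 0.0]
contact_force: [0.6, 0.3, -0.1]
gripper_width: 1.001
grasp_force: 0.0
expected [316.05846172 192.6527037 ] [[318.4, 192.2, 87.8, 116.8]]
[0.4878 0.0706 1.2659] 0.040433513964151735
```

View pics/w1.png

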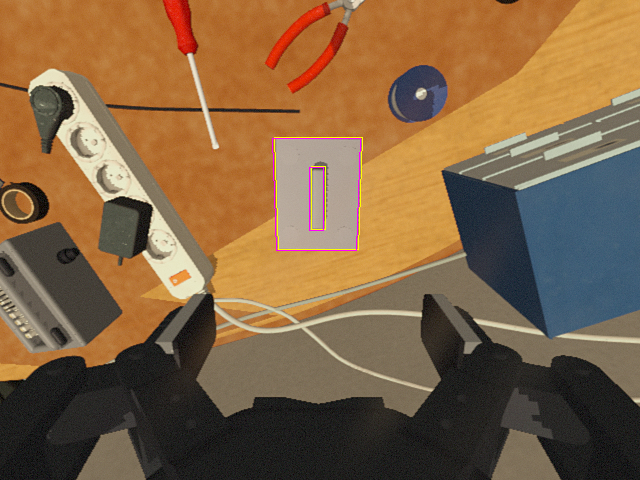

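The wrist view shows the lid squarely framed at (318,193) with both outlines on it, so its pose is good to about 2 mm. Before grasping I'll look at the console from above, since the held lid would block that view later.

```bash
python3 -c "
from h import *
plan([.53,-.17,.33],down(1.2659))"
```

```text
shift [-0.14   -0.2721 -0.0372] turn [0.0003 0.0006 0.0033] rows 4.932056476249663 0.03326412238653876
```

```bash
python3 -m inch '[{"dx":-0.14,"dy":-0.272,"dz":-0.04,"rx":0,"ry":0,"rz":0},{"dx":-0.14,"dy":-0.272,"dz":-0.04,"rx":0,"ry":0,"rz":0},{"dx":-0.14,"dy":-0.272,"dz":-0.04,"rx":0,"ry":0,"rz":0},{"dx":-0.14,"dy":-0.272,"dz":-0.04,"rx":0,"ry":0,"rz":0},{"dx":-0.14,"dy":-0.272,"dz":-0.04,"rx":0,"ry":0,"rz":0}]'
python3 -m inch '[{"dx":0,"dy":0,"dz":0,"rx":0,"ry":0,"rz":0},{"dx":0,"dy":0,"dz":0,"rx":0,"ry":0,"rz":0}]'
python3 look.py console "[.5039,-.3035,1.72]" w2
```

```text
time: 2.9
tool_pos: [0.5301, -0.1719, 0.3327]
tool_rot: [0.001, 0.149, 0.989, -0.0]
contact_force: [1.1, 1.0, 0.5]
gripper_width: 1.001
grasp_force: 0.0
time: 3.1
tool_pos: [0.53, -0.1709, 0.332]
tool_rot: [0.0, 0.15, 0.989, 0.0]
contact_force: [0.8, -0.2, -0.7]
gripper_width: 0.999
grasp_force: 0.0
expected [218.35841988 198.34500587] [[214.0, 199.1, 125.4, 138.3], [496.1, 96.8, 107.4, 126.3]]
[ 0.5025 -0.3035  1.6847] 0.05954465849387036
```

View pics/w2.png

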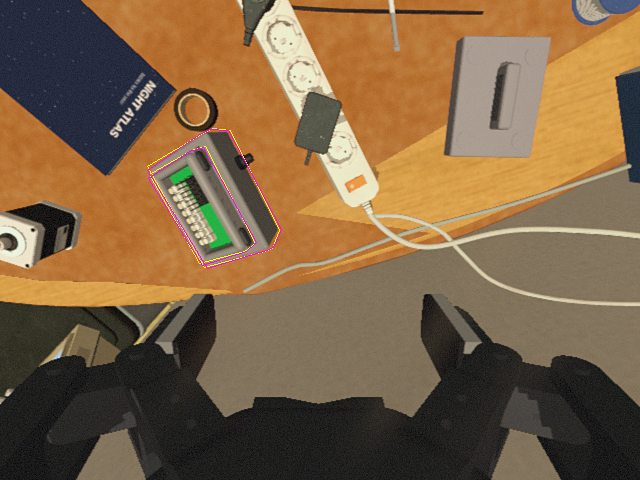

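Run:
```python
from h import *
im=cv2.imread("pics/w2_raw.png"); ci=optics.camera_info("wrist")
p=[.5025,-.3035,1.6847]
k=4; a=cv2.resize(im[125:275,140:290],None,fx=k,fy=k,interpolation=cv2.INTER_CUBIC)
for q,col in zip(pose([boxp(.084,.124,.0,.0)@TS.T+[0,0,.056],boxp(.084,.124,.021,.021)@TS.T+[0,0,.056],CON[0]],p),((0,255,255),(0,0,255),(255,0,255))):
    u=(proj(ci,q)-[140,125]+.5)*k-.5
    cv2.polylines(a,[cv2.convexHull(np.round(u).astype(np.int32))],True,col,1)
cv2.imwrite("pics/w2c.png",a)
```

```text
(no output)
```

View pics/w2c.png

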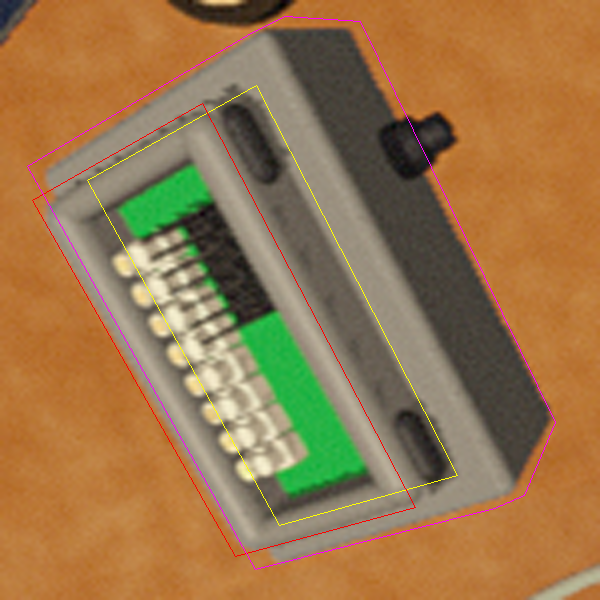

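The crop shows the rim with two catches at about (250,145) and (420,445) and the body corners clearly; the mask had been inflated by the knob. I'll do a point fit on the corners and catches.

Run:
```python
from h import *
from scipy.optimize import least_squares
ci=optics.camera_info("wrist")
S=lambda x,y,z:TS@[x,y,z]+[0,0,.056]
P=[S(.044,.048,.009),S(.044,-.048,.009),[.055,.074,0],[.055,-.074,0],[.052,.074,.083],[.052,-.074,.083],[-.055,.074,.03],[-.055,-.074,.03]]
u=np.array([[251,145],[421,446],[352,30],[552,420],[266,30],[510,491],[47,178],[268,561]])
u=(u+.5)/4-.5+[140,125]
f=lambda p:(proj(ci,pose([np.array(P)],p)[0])-u)
r=least_squares(lambda p:f(p).ravel(),[.5025,-.3035,1.685],loss="soft_l1"); print(r.x); print(f(r.x).round(1))
r2=least_squares(lambda p:f(p)[:2].ravel(),[.5025,-.3035,1.685]); print(r2.x)
plan([.4878,.0706,.20],down(1.2659))
```

```text
[ 0.50389398 -0.30478955  1.70905534]
[[ 1.1 -0.4]
 [ 0.2  0.3]
 [-0.3 -1.3]
 [ 1.   0.2]
 [-0.5 -1. ]
 [ 1.6  1.7]
 [-6.2  0.1]
 [-2.1  3.6]]
[ 0.50417383 -0.30543699  1.72159571]
shift [0.139  0.2713 0.1649] turn [0.0002 0.     0.0032] rows 5.544574119221353 0.032569635935834076
```

```bash
python3 -m inch '[{"dx":0.139,"dy":0.2713,"dz":0.0,"rx":0,"ry":0,"rz":0.003},{"dx":0.139,"dy":0.2713,"dz":0.0,"rx":0,"ry":0,"rz":0.003},{"dx":0.139,"dy":0.2713,"dz":0.05,"rx":0,"ry":0,"rz":0.003},{"dx":0.139,"dy":0.2713,"dz":0.12,"rx":0,"ry":0,"rz":0.003},{"dx":0.139,"dy":0.2713,"dz":0.16,"rx":0,"ry":0,"rz":0.003}]'
python3 -m inch '[{"dx":0,"dy":0,"dz":0.05,"rx":0,"ry":0,"rz":0},{"dx":0,"dy":0,"dz":0.05,"rx":0,"ry":0,"rz":0}]'
python3 -c "
from h import *
plan([.4878,.0706,.075],down(1.2659));plan([.4878,.0706,.031],down(1.2659))"
```

```text
time: 3.7
tool_pos: [0.4932, 0.0443, 0.2464]
tool_rot: [0.003, 0.15, 0.989, 0.001]
contact_force: [0.1, -0.8, -0.2]
gripper_width: 1.001
grasp_force: 0.0
time: 3.9
tool_pos: [0.4884, 0.0432, 0.1982]
tool_rot: [-0.006, 0.15, 0.989, -0.0]
contact_force: [-0.6, 0.2, -0.6]
gripper_width: 0.999
grasp_force: 0.0
shift [0.0091 0.0329 0.154 ] turn [-0.0018 -0.0077  0.002 ] rows 2.5245522931786883 0.08155316784200851
shift [0.0084 0.0331 0.209 ] turn [-0.0018 -0.0077  0.002 ] rows 3.3889644039931635 0.08155316784200851
```

```bash
python3 -m inch '[{"dx":0.005,"dy":0.034,"dz":0.1,"rx":0,"ry":0,"rz":0},{"dx":0.005,"dy":0.034,"dz":0.1,"rx":0,"ry":0,"rz":0},{"dx":0.005,"dy":0.034,"dz":0.1,"rx":0,"ry":0,"rz":0},{"dx":0.005,"dy":0.034,"dz":0.1,"rx":0,"ry":0,"rz":0}]'
python3 look.py cover "[.4878,.0706,1.2659]" w3
python3 -c "
from h import *
plan([.4878,.0706,.032],down(1.2659))"
```

```text
time: 4.3
tool_pos: [0.4984, 0.0678, 0.1268]
tool_rot: [0.001, 0.152, 0.988, -0.0]
contact_force: [-0.5, -1.0, 1.3]
gripper_width: 1.003
grasp_force: 0.0
expected [317.10030466 209.57909488] [[318.2, 215.3, 145.0, 187.2], [493.5, 48.7, 119.0, 97.4]]
[0.4884 0.0702 1.2486] 0.028730200733376177
shift [ 0.0161 -0.0008  0.1205] turn [ 0.0009  0.0035 -0.0012] rows 1.9448716801304193 0.03803867609050182
```

View pics/w3.png

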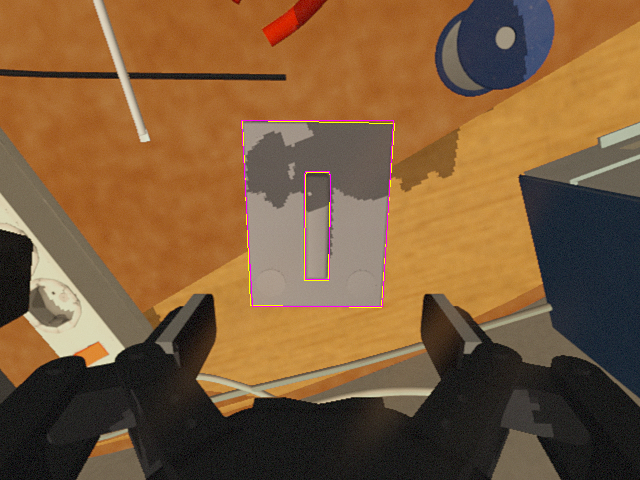

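The lid is centred between the fingers and both outlines match it to about a pixel. I'll descend.

```bash
python3 -m inch '[{"dx":0.0155,"dy":-0.001,"dz":0.05,"rx":0,"ry":0.003,"rz":0},{"dx":0.0155,"dy":-0.001,"dz":0.08,"rx":0,"ry":0.003,"rz":0},{"dx":0.0155,"dy":-0.001,"dz":0.09,"rx":0,"ry":0.003,"rz":0},{"dx":0.0155,"dy":-0.001,"dz":0.09,"rx":0,"ry":0.003,"rz":0}]'
python3 -c "
from h import *
plan([.4883,.0703,.032],down(1.258))"
```

```text
time: 4.8
tool_pos: [0.4862, 0.0703, 0.0537]
tool_rot: [-0.002, 0.153, 0.988, 0.0]
contact_force: [0.0, -0.2, -0.1]
gripper_width: 1.001
grasp_force: 0.0
shift [-0.0026  0.0008  0.0271] turn [ 0.0001 -0.0025  0.0038] rows 0.43612164971915335 0.04548882677510183
```

```bash
python3 -m inch '[{"dx":-0.002,"dy":0.001,"dz":0.015,"rx":0,"ry":-0.002,"rz":0.003},{"dx":-0.002,"dy":0.001,"dz":0.026,"rx":0,"ry":-0.002,"rz":0.003},{"dx":-0.002,"dy":0.001,"dz":0.026,"rx":0,"ry":-0.002,"rz":0.003}]'
python3 -c "
from h import *
plan([.4883,.0703,.032],down(1.258))"
python3 -m inch '[{"dx":0,"dy":0,"dz":0,"rx":0,"ry":0,"rz":0},{"dx":0,"dy":0,"dz":0,"rx":0,"ry":0,"rz":0},{"dx":0,"dy":0,"dz":0,"rx":0,"ry":0,"rz":0},{"dx":0,"dy":0,"dz":0,"rx":0,"ry":0,"rz":0},{"dx":0,"dy":0,"dz":0,"rx":0,"ry":0,"rz":0}]' -1
python3 -m inch '[{"dx":0,"dy":0,"dz":0,"rx":0,"ry":0,"rz":0},{"dx":0,"dy":0,"dz":0,"rx":0,"ry":0,"rz":0},{"dx":0,"dy":0,"dz":0,"rx":0,"ry":0,"rz":0},{"dx":0,"dy":0,"dz":0,"rx":0,"ry":0,"rz":0},{"dx":0,"dy":0,"dz":0,"rx":0,"ry":0,"rz":0}]'
```

```text
time: 5.1
tool_pos: [0.4867, 0.0709, 0.0312]
tool_rot: [-0.002, 0.155, 0.988, -0.0]
contact_force: [-0.3, -1.1, 0.3]
gripper_width: 1.001
grasp_force: 0.0
shift [-0.0021 -0.0001 -0.001 ] turn [-0.0004 -0.002   0.0011] rows 0.03727783746843172 0.023130586685131738
time: 5.6
tool_pos: [0.4876, 0.071, 0.0326]
tool_rot: [-0.0, 0.155, 0.988, 0.0]
contact_force: [2.6, -0.5, -0.3]
gripper_width: 0.174
grasp_force: 61.0
time: 6.1
tool_pos: [0.4876, 0.071, 0.0324]
tool_rot: [-0.0, 0.155, 0.988, 0.0]
contact_force: [-0.6, 0.4, 5.2]
gripper_width: 0.172
grasp_force: 61.7
```

```bash
cat >> h.py <<'E'
CP=[.504,-.305,1.712]
def seat(p=None):
    p=p or CP; return np.array([p[0],p[1],.056]),Rn.from_euler("z",p[2]).as_matrix()@TS
def tgt(h,off=(0,0),rot=None,tilt=0):  # TCP h above deck, at seat (x,y)=off
    o,R=seat(); return o+R@[off[0],off[1],h],np.c_[R[:,1],R[:,0],-R[:,2]]
E
python3 -m inch '[{"dx":0,"dy":0,"dz":-0.06,"rx":0,"ry":0,"rz":0},{"dx":0,"dy":0,"dz":-0.12,"rx":0,"ry":0,"rz":0},{"dx":0,"dy":0,"dz":-0.18,"rx":0,"ry":0,"rz":0},{"dx":0,"dy":0,"dz":-0.24,"rx":0,"ry":0,"rz":0},{"dx":0,"dy":0,"dz":-0.26,"rx":0,"ry":0,"rz":0}]'
python3 -c "
from h import *
for h in(.16,.12): print(tgt(h,(0,.001))); plan(*tgt(h,(0,.001)))"
```

```text
time: 6.6
tool_pos: [0.4895, 0.0709, 0.2454]
tool_rot: [0.003, 0.155, 0.988, 0.001]
contact_force: [-0.3, 0.5, -0.8]
gripper_width: 0.172
grasp_force: 61.1
(array([ 0.51358132, -0.37950858,  0.19727161]), array([[-0.99004731, -0.12426155, -0.06607104],
       [-0.14073491,  0.87415989,  0.46479906],
       [ 0.        ,  0.46947156, -0.88294759]]))
shift [-0.2006 -0.5269  0.0601] turn [-0.3196  0.078  -0.2943] rows 9.072080450646437 4.4160285758212225
(array([ 0.51093848, -0.36091662,  0.16195371]), array([[-0.99004731, -0.12426155, -0.06607104],
       [-0.14073491,  0.87415989,  0.46479906],
       [ 0.        ,  0.46947156, -0.88294759]]))
shift [-0.1901 -0.5059  0.1042] turn [-0.3196  0.078  -0.2943] rows 8.806311145337107 4.4160285758212225
```

```bash
python3 -m inch '[{"dx":-0.2,"dy":-0.527,"dz":0,"rx":0,"ry":0,"rz":0},{"dx":-0.2,"dy":-0.527,"dz":0,"rx":0,"ry":0,"rz":0},{"dx":-0.2,"dy":-0.527,"dz":0,"rx":0,"ry":0,"rz":0},{"dx":-0.2,"dy":-0.527,"dz":0,"rx":0,"ry":0,"rz":0},{"dx":-0.2,"dy":-0.527,"dz":0,"rx":0,"ry":0,"rz":0}]'
python3 -c "
from h import *
for h in(.16,): plan(*tgt(h,(0,.001)))"
```

```text
time: 7.1
tool_pos: [0.4992, -0.1803, 0.2373]
tool_rot: [-0.002, 0.155, 0.988, 0.001]
contact_force: [1.4, 0.6, -2.2]
gripper_width: 0.17
grasp_force: 61.0
shift [-0.0936 -0.2317  0.0495] turn [-0.319   0.0707 -0.2962] rows 4.074982781251532 4.411817102765884
```

```bash
python3 -m inch '[{"dx":-0.0936,"dy":-0.2317,"dz":0.0,"rx":-0.319,"ry":0.074,"rz":-0.295},{"dx":-0.0936,"dy":-0.2317,"dz":0.0,"rx":-0.319,"ry":0.074,"rz":-0.295},{"dx":-0.0936,"dy":-0.2317,"dz":0.02,"rx":-0.319,"ry":0.074,"rz":-0.295},{"dx":-0.0936,"dy":-0.2317,"dz":0.05,"rx":-0.319,"ry":0.074,"rz":-0.295},{"dx":-0.0936,"dy":-0.2317,"dz":0.05,"rx":-0.319,"ry":0.074,"rz":-0.295}]'
python3 -m inch '[{"dx":0,"dy":0,"dz":0,"rx":0,"ry":0,"rz":0},{"dx":0,"dy":0,"dz":0,"rx":0,"ry":0,"rz":0},{"dx":0,"dy":0,"dz":0,"rx":0,"ry":0,"rz":0}]'
python3 -c "
from h import *
for h in(.16,.08): plan(*tgt(h,(0,.001)))
print(state()['joint_pos'])"
```

```text
time: 7.6
tool_pos: [0.5118, -0.3818, 0.19]
tool_rot: [-0.021, -0.065, 0.967, 0.246]
contact_force: [0.3, 2.1, -3.1]
gripper_width: 0.17
grasp_force: 61.0
time: 7.9
tool_pos: [0.5154, -0.3769, 0.201]
tool_rot: [-0.018, -0.069, 0.968, 0.24]
contact_force: [-0.2, 0.3, -2.3]
gripper_width: 0.177
grasp_force: 61.0
shift [ 0.0027 -0.0048  0.0028] turn [-0.0019 -0.001  -0.0001] rows 0.09854405678702276 0.021443490633211548
shift [ 0.0026 -0.0045  0.1028] turn [-0.0019 -0.001  -0.0001] rows 1.6469740731941633 0.021443490633211548
[-0.85936155  0.34689884  1.38248241  0.26195611  1.82280047 -2.55898128]
```

```bash
python3 -m inch '[{"dx":0.0026,"dy":-0.0045,"dz":0.045,"rx":-0.0015,"ry":-0.001,"rz":0},{"dx":0.0026,"dy":-0.0045,"dz":0.09,"rx":-0.0015,"ry":-0.001,"rz":0},{"dx":0.0026,"dy":-0.0045,"dz":0.094,"rx":-0.0015,"ry":-0.001,"rz":0},{"dx":0.0026,"dy":-0.0045,"dz":0.094,"rx":-0.0015,"ry":-0.001,"rz":0},{"dx":0.0026,"dy":-0.0045,"dz":0.094,"rx":-0.0015,"ry":-0.001,"rz":0}]'
python3 - <<'E'
from h import *
for h in(.085,.045): plan(*tgt(h,(0,.001)))
s=state(); R=Rt(s["tool_rot"]); L=np.c_[R[:,1],R[:,0],-R[:,2]]; o=s["tool_pos"]+R@[-.001,0,.0324]
out=[]
for c,(u0,v0,w,hh) in(("scene",(400,210,130,150)),("top",(385,125,130,150))):
    ci=optics.camera_info(c); im=cv2.cvtColor(optics.grab_frame(c),cv2.COLOR_RGB2BGR); k=3
    a=cv2.resize(im[v0:v0+hh,u0:u0+w],None,fx=k,fy=k,interpolation=cv2.INTER_CUBIC)
    for q,col in((LID[0]@L.T+o,(0,255,255)),(LID[1]@L.T+o,(0,255,0)),(pose(CON,CP)[0],(255,0,255)),(pose(CON,CP)[1],(0,0,255))):
        cv2.polylines(a,[cv2.convexHull(np.round((proj(ci,q)-[u0,v0]+.5)*k-.5).astype(np.int32))],True,col,1)
    out.append(a)
cv2.imwrite("pics/pre.png",np.hstack(out))
E
```

```text
time: 8.4
tool_pos: [0.5095, -0.3475, 0.1348]
tool_rot: [-0.016, -0.068, 0.968, 0.24]
contact_force: [-0.1, -0.2, -0.9]
gripper_width: 0.169
grasp_force: 60.9
shift [0.0006 0.0011 0.0059] turn [-0.002   0.0012  0.0003] rows 0.09647890699762832 0.023712318803568402
shift [0.0007 0.0013 0.0559] turn [-0.002   0.0012  0.0003] rows 0.8946804529054079 0.023712318803568402
```

View pics/pre.png

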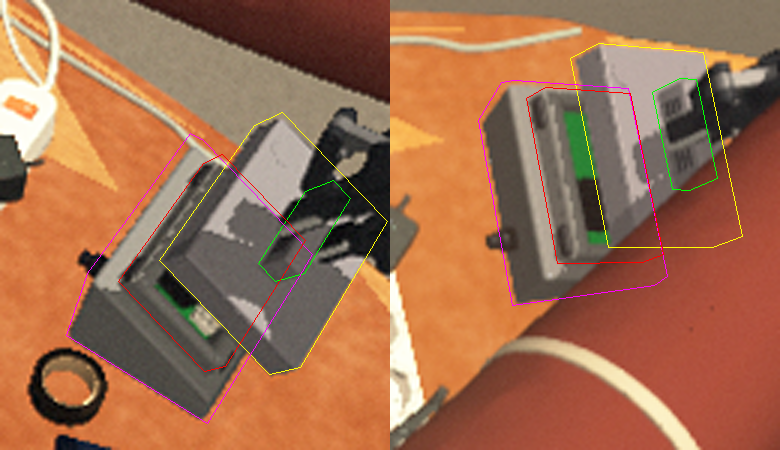

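The lid sits parallel above the rim, and in both views the lid and the console are offset from their outlines by the same amount, so their relative alignment is good. I'll lower in steps and watch the force.

```bash
python3 -m inch '[{"dx":0.0005,"dy":0.001,"dz":0.02,"rx":-0.002,"ry":0.001,"rz":0},{"dx":0.0005,"dy":0.001,"dz":0.036,"rx":-0.002,"ry":0.001,"rz":0},{"dx":0.0005,"dy":0.001,"dz":0.038,"rx":-0.002,"ry":0.001,"rz":0},{"dx":0.0005,"dy":0.001,"dz":0.038,"rx":-0.002,"ry":0.001,"rz":0}]'
python3 -c "
from h import *
for h in(.0554,.045): plan(*tgt(h,(0,.001)))"
python3 -m inch '[{"dx":0,"dy":0,"dz":0.004,"rx":0,"ry":0,"rz":0},{"dx":0,"dy":0,"dz":0.008,"rx":0,"ry":0,"rz":0},{"dx":0,"dy":0,"dz":0.010,"rx":0,"ry":0,"rz":0},{"dx":0,"dy":0,"dz":0.010,"rx":0,"ry":0,"rz":0}]'
python3 -c "
from h import *
for h in(.0554,.045): plan(*tgt(h,(0,.001)))"
```

```text
time: 8.9
tool_pos: [0.5051, -0.331, 0.1038]
tool_rot: [-0.019, -0.068, 0.967, 0.244]
contact_force: [0.6, 0.0, -1.9]
gripper_width: 0.166
grasp_force: 61.0
shift [-0.002   0.0005 -0.0013] turn [ 0.0043 -0.0022 -0.0014] rows 0.03911631454116647 0.05074168092374642
shift [-0.0021  0.0004  0.0117] turn [ 0.0043 -0.0022 -0.0014] rows 0.1902452066694849 0.05074168092374642
time: 9.3
tool_pos: [0.505, -0.328, 0.098]
tool_rot: [-0.018, -0.068, 0.967, 0.243]
contact_force: [0.7, -0.2, -1.4]
gripper_width: 0.17
grasp_force: 61.0
shift [-0.0015  0.0008 -0.0095] turn [ 0.003  -0.0014 -0.0011] rows 0.15357669371969215 0.03501284261904265
shift [-0.0015  0.0007  0.0035] turn [ 0.003  -0.0014 -0.0011] rows 0.06272840438641805 0.03501284261904265
```

```bash
python3 -m inch '[{"dx":-0.0008,"dy":0.0005,"dz":0.003,"rx":0.002,"ry":-0.001,"rz":0},{"dx":-0.0008,"dy":0.0005,"dz":0.006,"rx":0.002,"ry":-0.001,"rz":0},{"dx":-0.0008,"dy":0.0005,"dz":0.006,"rx":0.002,"ry":-0.001,"rz":0}]'
python3 -c "
from h import *
for h in(.0434,.0324): plan(*tgt(h,(0,.001)))"
```

```text
time: 9.6
tool_pos: [0.5058, -0.3261, 0.095]
tool_rot: [-0.017, -0.068, 0.968, 0.241]
contact_force: [0.2, -1.8, 1.3]
gripper_width: 0.171
grasp_force: 61.5
shift [-0.0003  0.0005  0.0012] turn [-0.0003  0.0003 -0.0007] rows 0.021420305047441492 0.007869529430727065
shift [-0.0003  0.0005  0.015 ] turn [-0.0003  0.0003 -0.0007] rows 0.23983264956841305 0.007869529430727065
```

```bash
python3 -m inch '[{"dx":0,"dy":0,"dz":0.0025,"rx":0,"ry":0,"rz":0},{"dx":0,"dy":0,"dz":0.0025,"rx":0,"ry":0,"rz":0}]'
python3 -c "
from h import *
for h in(.0434,): plan(*tgt(h,(0,.001)))"
python3 -m inch '[{"dx":0,"dy":0,"dz":0,"rx":0,"ry":0,"rz":0},{"dx":0,"dy":0,"dz":0,"rx":0,"ry":0,"rz":0},{"dx":0,"dy":0,"dz":0,"rx":0,"ry":0,"rz":0},{"dx":0,"dy":0,"dz":0,"rx":0,"ry":0,"rz":0}]' 1
python3 -m inch '[{"dx":0,"dy":0,"dz":0,"rx":0,"ry":0,"rz":0},{"dx":0,"dy":0,"dz":-0.04,"rx":0,"ry":0,"rz":0},{"dx":0,"dy":0,"dz":-0.08,"rx":0,"ry":0,"rz":0},{"dx":0,"dy":0,"dz":-0.12,"rx":0,"ry":0,"rz":0},{"dx":0,"dy":0,"dz":-0.12,"rx":0,"ry":0,"rz":0}]' 1
```

```text
time: 9.8
tool_pos: [0.506, -0.3261, 0.0947]
tool_rot: [-0.017, -0.068, 0.968, 0.24]
contact_force: [-0.6, -3.8, 7.1]
gripper_width: 0.173
grasp_force: 62.4
shift [-0.      0.0006  0.0009] turn [-0.0012  0.0007 -0.0006] rows 0.017850575630402602 0.014961716301513111
time: 10.2
tool_pos: [0.505, -0.324, 0.0918]
tool_rot: [-0.018, -0.068, 0.968, 0.242]
contact_force: [-0.9, 0.1, -0.2]
gripper_width: 0.844
grasp_force: 0.0
time: 10.7
tool_pos: [0.5134, -0.3725, 0.1822]
tool_rot: [-0.015, -0.068, 0.969, 0.238]
contact_force: [-0.1, 0.5, 0.3]
gripper_width: 1.0
grasp_force: 0.0
```

```bash
python3 -m inch '[{"dx":0,"dy":0,"dz":0,"rx":0,"ry":0,"rz":0},{"dx":0,"dy":0,"dz":0,"rx":0,"ry":0,"rz":0},{"dx":0,"dy":0,"dz":0,"rx":0,"ry":0,"rz":0},{"dx":0,"dy":0,"dz":0,"rx":0,"ry":0,"rz":0},{"dx":0,"dy":0,"dz":0,"rx":0,"ry":0,"rz":0}]' -1
python3 - <<'E'
from h import *
plan(*tgt(.06,(-.038,.05)))
# lid pose check: fit lid resting on catches in wrist view
ci=optics.camera_info("wrist"); im=cv2.cvtColor(optics.grab_frame("wrist"),cv2.COLOR_RGB2BGR)
o,R=seat(); 
for hh,col in((.011,(0,255,255)),):
  for q in LID: cv2.polylines(im,[cv2.convexHull(np.round(proj(ci,(q+[0,0,hh])@R.T+o)).astype(np.int32))],True,col,1)
cv2.imwrite("pics/seat.png",im)
E
```

```text
time: 11.2
tool_pos: [0.5114, -0.3687, 0.1763]
tool_rot: [-0.018, -0.068, 0.968, 0.243]
contact_force: [0.1, 0.2, 0.7]
gripper_width: 0.144
grasp_force: 0.0
shift [ 0.0603 -0.0476  0.0953] turn [ 0.0017 -0.0008 -0.0011] rows 1.9587580617117073 0.02210647738771638
```

View pics/seat.png

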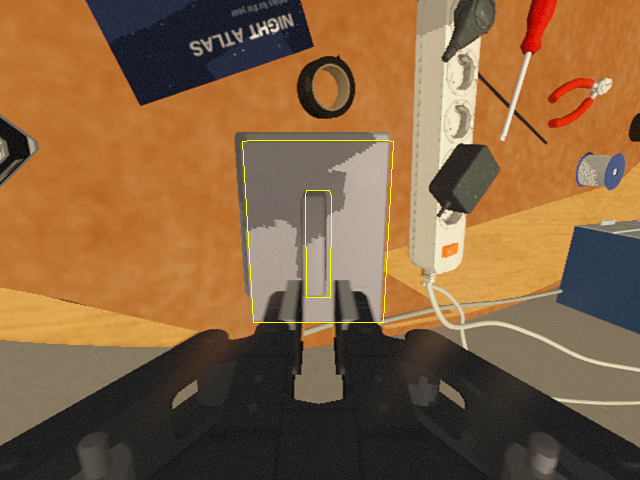

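The lid rests squarely on the rim, within about 1–2 mm of its predicted outline. Now I'll press corner 0.

```bash
python3 -m inch '[{"dx":0.0603,"dy":-0.0476,"dz":0.02,"rx":0.001,"ry":0,"rz":0},{"dx":0.0603,"dy":-0.0476,"dz":0.06,"rx":0.001,"ry":0,"rz":0},{"dx":0.0603,"dy":-0.0476,"dz":0.095,"rx":0.001,"ry":0,"rz":0},{"dx":0.0603,"dy":-0.0476,"dz":0.095,"rx":0.001,"ry":0,"rz":0},{"dx":0.0603,"dy":-0.0476,"dz":0.095,"rx":0.001,"ry":0,"rz":0}]'
cat > where.py <<'E'
from h import *
s=state(); o,R=seat(); print("seat xyz",np.round(R.T@(s["tool_pos"]-o),4),"F seat",np.round(R.T@s["contact_force"],1),"w",round(s["gripper_width"],3))
E
python3 where.py
python3 -m inch '[{"dx":0,"dy":0,"dz":0.02,"rx":0,"ry":0,"rz":0},{"dx":0,"dy":0,"dz":0.027,"rx":0,"ry":0,"rz":0},{"dx":0,"dy":0,"dz":0.03,"rx":0,"ry":0,"rz":0},{"dx":0,"dy":0,"dz":0.033,"rx":0,"ry":0,"rz":0}]'
python3 where.py
```

```text
time: 11.75
tool_pos: [0.4636, -0.3738, 0.0924]
tool_rot: [-0.018, -0.068, 0.968, 0.241]
contact_force: [0.5, 0.9, 0.2]
gripper_width: -0.001
grasp_force: 0.0
seat xyz [-0.038   0.0497  0.0614] F seat [ 0.8 -0.6 -0.2] w -0.001
time: 12.15
tool_pos: [0.462, -0.3623, 0.0696]
tool_rot: [-0.017, -0.068, 0.968, 0.24]
contact_force: [-1.1, -2.0, 3.0]
gripper_width: 0.001
grasp_force: 1.5
seat xyz [-0.0385  0.0497  0.0359] F seat [-0.2  1.4  3.5] w 0.001
```

```bash
python3 -m inch '[{"dx":0,"dy":0,"dz":0.003,"rx":0,"ry":0,"rz":0},{"dx":0,"dy":0,"dz":0.006,"rx":0,"ry":0,"rz":0},{"dx":0,"dy":0,"dz":0.006,"rx":0,"ry":0,"rz":0}]'
python3 where.py
python3 -m inch '[{"dx":0,"dy":0,"dz":0.003,"rx":0,"ry":0,"rz":0},{"dx":0,"dy":0,"dz":0.006,"rx":0,"ry":0,"rz":0},{"dx":0,"dy":0,"dz":0.006,"rx":0,"ry":0,"rz":0}]'
python3 where.py
```

```text
time: 12.45
tool_pos: [0.4617, -0.3595, 0.0652]
tool_rot: [-0.017, -0.068, 0.968, 0.241]
contact_force: [-0.4, -1.3, 3.2]
gripper_width: 0.002
grasp_force: 1.4
seat xyz [-0.0381  0.0495  0.0307] F seat [0.4 0.6 3.4] w 0.002
time: 12.75
tool_pos: [0.4618, -0.3594, 0.0648]
tool_rot: [-0.017, -0.068, 0.968, 0.24]
contact_force: [-4.6, -3.4, 17.7]
gripper_width: 0.0
grasp_force: 7.8
seat xyz [-0.0382  0.0494  0.0302] F seat [ 5.9  5.1 16.9] w 0.0
```

```bash
python3 -m inch '[{"dx":0,"dy":0,"dz":0.003,"rx":0,"ry":0,"rz":0},{"dx":0,"dy":0,"dz":0.005,"rx":0,"ry":0,"rz":0},{"dx":0,"dy":0,"dz":0.005,"rx":0,"ry":0,"rz":0}]'
python3 where.py
```

```text
time: 13.05
tool_pos: [0.4619, -0.3593, 0.0645]
tool_rot: [-0.016, -0.068, 0.969, 0.239]
contact_force: [-7.3, -5.7, 28.7]
gripper_width: -0.001
grasp_force: 12.7
seat xyz [-0.0382  0.0494  0.03  ] F seat [ 9.4  8.  27.5] w -0.001
```

```bash
python3 -m inch '[{"dx":0,"dy":0,"dz":-0.04,"rx":0,"ry":0,"rz":0},{"dx":-0.06,"dy":0,"dz":-0.04,"rx":0,"ry":0,"rz":0},{"dx":-0.124,"dy":0,"dz":-0.04,"rx":0,"ry":0,"rz":0},{"dx":-0.124,"dy":0,"dz":-0.035,"rx":0,"ry":0,"rz":0},{"dx":-0.124,"dy":0,"dz":-0.03,"rx":0,"ry":0,"rz":0}]'
python3 where.py
python3 -m inch '[{"dx":0,"dy":0,"dz":0.006,"rx":0,"ry":0,"rz":0},{"dx":0,"dy":0,"dz":0.012,"rx":0,"ry":0,"rz":0},{"dx":0,"dy":0,"dz":0.015,"rx":0,"ry":0,"rz":0},{"dx":0,"dy":0,"dz":0.015,"rx":0,"ry":0,"rz":0}]'
python3 where.py
```

```text
time: 13.55
tool_pos: [0.5612, -0.3516, 0.0768]
tool_rot: [-0.018, -0.069, 0.968, 0.241]
contact_force: [-0.1, 0.9, -0.0]
gripper_width: -0.0
grasp_force: 0.0
seat xyz [-0.0381 -0.05    0.0438] F seat [ 0.7 -0.1 -0.4] w -0.0
time: 13.95
tool_pos: [0.559, -0.3468, 0.0668]
tool_rot: [-0.018, -0.067, 0.968, 0.242]
contact_force: [-0.4, 0.5, 0.0]
gripper_width: 0.002
grasp_force: 0.0
seat xyz [-0.0383 -0.0485  0.0326] F seat [ 0.5  0.3 -0.2] w 0.002
```

```bash
python3 -m inch '[{"dx":0,"dy":0,"dz":0.003,"rx":0,"ry":0,"rz":0},{"dx":0,"dy":0,"dz":0.006,"rx":0,"ry":0,"rz":0},{"dx":0,"dy":0,"dz":0.006,"rx":0,"ry":0,"rz":0}]'
python3 where.py
python3 -m inch '[{"dx":0,"dy":0,"dz":0.003,"rx":0,"ry":0,"rz":0},{"dx":0,"dy":0,"dz":0.006,"rx":0,"ry":0,"rz":0},{"dx":0,"dy":0,"dz":0.006,"rx":0,"ry":0,"rz":0}]'
python3 where.py
```

```text
time: 14.25
tool_pos: [0.5598, -0.3458, 0.0647]
tool_rot: [-0.017, -0.068, 0.968, 0.24]
contact_force: [-2.1, -2.0, 4.5]
gripper_width: -0.001
grasp_force: 2.2
seat xyz [-0.0385 -0.0495  0.0303] F seat [0.6 2.3 4.7] w -0.001
time: 14.55
tool_pos: [0.56, -0.3457, 0.0643]
tool_rot: [-0.016, -0.068, 0.968, 0.239]
contact_force: [-5.9, -4.9, 16.4]
gripper_width: 0.001
grasp_force: 7.9
seat xyz [-0.0386 -0.0498  0.03  ] F seat [ 4.2  6.5 16.3] w 0.001
```

```bash
python3 -m inch '[{"dx":0,"dy":0,"dz":0.005,"rx":0,"ry":0,"rz":0},{"dx":0,"dy":0,"dz":0.005,"rx":0,"ry":0,"rz":0}]'
python3 where.py
python3 -m inch '[{"dx":0,"dy":0,"dz":-0.06,"rx":0,"ry":0,"rz":0},{"dx":0,"dy":0,"dz":-0.075,"rx":0,"ry":0,"rz":0},{"dx":0,"dy":0.06,"dz":-0.075,"rx":0,"ry":0,"rz":0},{"dx":0,"dy":0.096,"dz":-0.075,"rx":0,"ry":0,"rz":0},{"dx":0,"dy":0.096,"dz":-0.04,"rx":0,"ry":0,"rz":0}]'
python3 where.py
```

```text
time: 14.75
tool_pos: [0.5602, -0.3456, 0.0641]
tool_rot: [-0.016, -0.068, 0.969, 0.238]
contact_force: [-8.7, -7.3, 27.1]
gripper_width: 0.004
grasp_force: 12.5
seat xyz [-0.0387 -0.0499  0.0297] F seat [ 7.4  9.6 26.8] w 0.004
time: 15.25
tool_pos: [0.5547, -0.289, 0.1255]
tool_rot: [-0.013, -0.069, 0.969, 0.238]
contact_force: [1.0, -0.4, 0.2]
gripper_width: -0.001
grasp_force: 0.0
seat xyz [ 0.0403 -0.0524  0.0573] F seat [-0.3 -0.9  0.4] w -0.001
```

Next is the high side, corner 3 (38, -50).

```bash
python3 -m inch '[{"dx":0,"dy":0,"dz":0.012,"rx":0,"ry":0,"rz":0},{"dx":0,"dy":0,"dz":0.015,"rx":0,"ry":0,"rz":0},{"dx":0,"dy":0,"dz":0.018,"rx":0,"ry":0,"rz":0},{"dx":0,"dy":0,"dz":0.018,"rx":0,"ry":0,"rz":0}]'
python3 where.py
python3 -m inch '[{"dx":0,"dy":0,"dz":0.003,"rx":0,"ry":0,"rz":0},{"dx":0,"dy":0,"dz":0.006,"rx":0,"ry":0,"rz":0},{"dx":0,"dy":0,"dz":0.006,"rx":0,"ry":0,"rz":0}]'
python3 where.py
```

```text
time: 15.65
tool_pos: [0.551, -0.2827, 0.1077]
tool_rot: [-0.017, -0.068, 0.968, 0.241]
contact_force: [-1.1, -1.3, 4.5]
gripper_width: 0.003
grasp_force: 1.6
seat xyz [ 0.0379 -0.0497  0.0384] F seat [1.1 1.2 4.5] w 0.003
time: 15.95
tool_pos: [0.5515, -0.2807, 0.1041]
tool_rot: [-0.016, -0.068, 0.968, 0.241]
contact_force: [1.2, -0.7, 5.2]
gripper_width: 0.001
grasp_force: 2.1
seat xyz [ 0.038  -0.0504  0.0343] F seat [ 1.6 -1.1  5. ] w 0.001
```

```bash
python3 -m inch '[{"dx":0,"dy":0,"dz":0.003,"rx":0,"ry":0,"rz":0},{"dx":0,"dy":0,"dz":0.006,"rx":0,"ry":0,"rz":0},{"dx":0,"dy":0,"dz":0.006,"rx":0,"ry":0,"rz":0}]'
python3 where.py
python3 -m inch '[{"dx":0,"dy":0,"dz":0.003,"rx":0,"ry":0,"rz":0},{"dx":0,"dy":0,"dz":0.006,"rx":0,"ry":0,"rz":0},{"dx":0,"dy":0,"dz":0.006,"rx":0,"ry":0,"rz":0}]'
python3 where.py
```

```text
time: 16.25
tool_pos: [0.5509, -0.2788, 0.0999]
tool_rot: [-0.016, -0.068, 0.968, 0.24]
contact_force: [0.5, -2.7, 7.4]
gripper_width: 0.001
grasp_force: 3.8
seat xyz [ 0.0377 -0.0501  0.0297] F seat [ 1.1 -0.1  7.8] w 0.001
time: 16.55
tool_pos: [0.551, -0.2787, 0.0996]
tool_rot: [-0.016, -0.068, 0.969, 0.239]
contact_force: [-5.0, -5.9, 20.0]
gripper_width: -0.002
grasp_force: 9.7
seat xyz [ 0.0376 -0.0502  0.0293] F seat [ 4.8  5.8 20.1] w -0.002
```

```bash
python3 -m inch '[{"dx":0,"dy":0,"dz":0.004,"rx":0,"ry":0,"rz":0},{"dx":0,"dy":0,"dz":0.004,"rx":0,"ry":0,"rz":0}]'
python3 where.py
python3 -m inch '[{"dx":0,"dy":0,"dz":-0.045,"rx":0,"ry":0,"rz":0},{"dx":0.06,"dy":0,"dz":-0.045,"rx":0,"ry":0,"rz":0},{"dx":0.125,"dy":0,"dz":-0.045,"rx":0,"ry":0,"rz":0},{"dx":0.125,"dy":0,"dz":-0.035,"rx":0,"ry":0,"rz":0},{"dx":0.125,"dy":0,"dz":-0.025,"rx":0,"ry":0,"rz":0}]'
python3 where.py
python3 -m inch '[{"dx":0,"dy":0,"dz":0.005,"rx":0,"ry":0,"rz":0},{"dx":0,"dy":0,"dz":0.01,"rx":0,"ry":0,"rz":0},{"dx":0,"dy":0,"dz":0.01,"rx":0,"ry":0,"rz":0}]'
python3 where.py
```

```text
time: 16.75
tool_pos: [0.5505, -0.2784, 0.0991]
tool_rot: [-0.016, -0.068, 0.969, 0.238]
contact_force: [-10.1, -8.3, 28.7]
gripper_width: -0.0
grasp_force: 13.6
seat xyz [ 0.0377 -0.0498  0.0288] F seat [ 7.4 11.1 28.5] w -0.0
time: 17.25
tool_pos: [0.4507, -0.2972, 0.1083]
tool_rot: [-0.018, -0.067, 0.968, 0.241]
contact_force: [-4.3, -3.3, 5.5]
gripper_width: -0.002
grasp_force: 2.7
seat xyz [0.038  0.0517 0.039 ] F seat [0.2 4.7 6.1] w -0.002
time: 17.55
tool_pos: [0.4519, -0.2922, 0.1011]
tool_rot: [-0.018, -0.068, 0.968, 0.242]
contact_force: [0.2, 0.3, 0.2]
gripper_width: -0.001
grasp_force: 0.0
seat xyz [0.0388 0.0497 0.0304] F seat [ 0.3 -0.3  0. ] w -0.001
```

```bash
python3 -m inch '[{"dx":0,"dy":0,"dz":0.004,"rx":0,"ry":0,"rz":0},{"dx":0,"dy":0,"dz":0.008,"rx":0,"ry":0,"rz":0},{"dx":0,"dy":0,"dz":0.008,"rx":0,"ry":0,"rz":0}]'
python3 where.py
python3 -m inch '[{"dx":0,"dy":0,"dz":0.003,"rx":0,"ry":0,"rz":0},{"dx":0,"dy":0,"dz":0.005,"rx":0,"ry":0,"rz":0},{"dx":0,"dy":0,"dz":0.005,"rx":0,"ry":0,"rz":0}]'
python3 where.py
```

```text
time: 17.85
tool_pos: [0.4518, -0.2909, 0.0981]
tool_rot: [-0.017, -0.068, 0.968, 0.24]
contact_force: [-1.7, -1.4, 6.7]
gripper_width: 0.001
grasp_force: 3.3
seat xyz [0.0386 0.0497 0.0271] F seat [2.2 1.9 6.5] w 0.001
time: 18.15
tool_pos: [0.4519, -0.2909, 0.0979]
tool_rot: [-0.017, -0.069, 0.968, 0.239]
contact_force: [-5.0, -5.0, 18.8]
gripper_width: 0.002
grasp_force: 9.3
seat xyz [0.0385 0.0496 0.027 ] F seat [ 5.1  5.7 18.6] w 0.002
```

Corner 2 stopped at 27.0 mm, but corners 0 and 1 stopped near 30 mm while the high side was still up. I'll re-probe them now.

```bash
python3 -m inch '[{"dx":0,"dy":0,"dz":0.005,"rx":0,"ry":0,"rz":0},{"dx":0,"dy":0,"dz":0.005,"rx":0,"ry":0,"rz":0}]'
python3 where.py
python3 -m inch '[{"dx":0,"dy":0,"dz":-0.06,"rx":0,"ry":0,"rz":0},{"dx":0,"dy":0,"dz":-0.075,"rx":0,"ry":0,"rz":0},{"dx":0,"dy":-0.06,"dz":-0.075,"rx":0,"ry":0,"rz":0},{"dx":0,"dy":-0.095,"dz":-0.075,"rx":0,"ry":0,"rz":0},{"dx":0,"dy":-0.095,"dz":-0.04,"rx":0,"ry":0,"rz":0}]'
python3 where.py
python3 -m inch '[{"dx":0,"dy":0,"dz":0.015,"rx":0,"ry":0,"rz":0},{"dx":0,"dy":0,"dz":0.026,"rx":0,"ry":0,"rz":0},{"dx":0,"dy":0,"dz":0.026,"rx":0,"ry":0,"rz":0}]'
python3 where.py
```

```text
time: 18.35
tool_pos: [0.4519, -0.2908, 0.0978]
tool_rot: [-0.016, -0.069, 0.969, 0.238]
contact_force: [-11.6, -7.8, 32.5]
gripper_width: -0.001
grasp_force: 15.4
seat xyz [0.0385 0.0496 0.0269] F seat [ 9.9 12.5 31.5] w -0.001
time: 18.85
tool_pos: [0.4633, -0.3722, 0.0824]
tool_rot: [-0.016, -0.067, 0.969, 0.239]
contact_force: [-0.4, 0.7, 0.2]
gripper_width: -0.0
grasp_force: 0.0
seat xyz [-0.0413  0.0498  0.0518] F seat [ 0.7  0.3 -0.1] w -0.0
time: 19.15
tool_pos: [0.4607, -0.3575, 0.0638]
tool_rot: [-0.017, -0.068, 0.968, 0.241]
contact_force: [-0.6, -0.2, 1.5]
gripper_width: 0.001
grasp_force: 0.0
seat xyz [-0.0369  0.0503  0.0284] F seat [0.6 0.6 1.4] w 0.001
```

```bash
python3 -m inch '[{"dx":0,"dy":0,"dz":0.004,"rx":0,"ry":0,"rz":0},{"dx":0,"dy":0,"dz":0.008,"rx":0,"ry":0,"rz":0},{"dx":0,"dy":0,"dz":0.008,"rx":0,"ry":0,"rz":0}]'
python3 where.py
python3 -m inch '[{"dx":0,"dy":0,"dz":0.003,"rx":0,"ry":0,"rz":0},{"dx":0,"dy":0,"dz":0.003,"rx":0,"ry":0,"rz":0}]'
python3 where.py
python3 -m inch '[{"dx":0,"dy":0,"dz":-0.04,"rx":0,"ry":0,"rz":0},{"dx":-0.06,"dy":0,"dz":-0.04,"rx":0,"ry":0,"rz":0},{"dx":-0.125,"dy":0,"dz":-0.04,"rx":0,"ry":0,"rz":0},{"dx":-0.125,"dy":0,"dz":-0.03,"rx":0,"ry":0,"rz":0},{"dx":-0.125,"dy":0,"dz":-0.015,"rx":0,"ry":0,"rz":0}]'
python3 where.py
```

```text
time: 19.45
tool_pos: [0.461, -0.3572, 0.0625]
tool_rot: [-0.017, -0.069, 0.968, 0.239]
contact_force: [-3.7, -3.3, 14.7]
gripper_width: 0.001
grasp_force: 6.9
seat xyz [-0.0372  0.0499  0.0271] F seat [ 4.5  4.1 14.3] w 0.001
time: 19.65
tool_pos: [0.4611, -0.3572, 0.0624]
tool_rot: [-0.016, -0.069, 0.969, 0.239]
contact_force: [-5.9, -5.0, 21.4]
gripper_width: 0.002
grasp_force: 10.3
seat xyz [-0.0373  0.0498  0.027 ] F seat [ 6.5  6.5 20.8] w 0.002
time: 20.15
tool_pos: [0.561, -0.3452, 0.0665]
tool_rot: [-0.017, -0.069, 0.968, 0.24]
contact_force: [-0.3, 0.0, -1.4]
gripper_width: 0.001
grasp_force: 0.0
seat xyz [-0.0372 -0.0507  0.0317] F seat [-0.6  0.3 -1.2] w 0.001
```

Corner 0 is now home at 27.0 mm. Next I'll re-press corner 1.

```bash
python3 -m inch '[{"dx":0,"dy":0,"dz":0.005,"rx":0,"ry":0,"rz":0},{"dx":0,"dy":0,"dz":0.01,"rx":0,"ry":0,"rz":0},{"dx":0,"dy":0,"dz":0.01,"rx":0,"ry":0,"rz":0}]'
python3 where.py
python3 -m inch '[{"dx":0,"dy":0,"dz":0.003,"rx":0,"ry":0,"rz":0},{"dx":0,"dy":0,"dz":0.003,"rx":0,"ry":0,"rz":0}]'
python3 where.py
python3 -m inch '[{"dx":0,"dy":0,"dz":-0.06,"rx":0,"ry":0,"rz":0},{"dx":0,"dy":0,"dz":-0.075,"rx":0,"ry":0,"rz":0},{"dx":0,"dy":0.06,"dz":-0.075,"rx":0,"ry":0,"rz":0},{"dx":0,"dy":0.095,"dz":-0.06,"rx":0,"ry":0,"rz":0},{"dx":0,"dy":0.095,"dz":-0.02,"rx":0,"ry":0,"rz":0}]'
python3 where.py
```

```text
time: 20.45
tool_pos: [0.559, -0.3431, 0.0625]
tool_rot: [-0.016, -0.068, 0.968, 0.241]
contact_force: [0.5, -2.3, 11.2]
gripper_width: 0.002
grasp_force: 5.3
seat xyz [-0.0371 -0.0491  0.0271] F seat [ 3.1 -0.1 11. ] w 0.002
time: 20.65
tool_pos: [0.559, -0.3431, 0.0625]
tool_rot: [-0.016, -0.068, 0.968, 0.24]
contact_force: [-3.1, -2.4, 18.1]
gripper_width: -0.0
grasp_force: 8.4
seat xyz [-0.0371 -0.0491  0.027 ] F seat [ 6.8  3.4 16.9] w -0.0
time: 21.15
tool_pos: [0.5521, -0.2818, 0.1113]
tool_rot: [-0.014, -0.069, 0.969, 0.238]
contact_force: [1.4, -0.6, 0.8]
gripper_width: 0.0
grasp_force: 0.0
seat xyz [ 0.0402 -0.0509  0.0412] F seat [-0.3 -1.3  1.1] w 0.0
```

Corner 1 is home at 27.0 mm. I'll check corner 3 again.

```bash
python3 -m inch '[{"dx":0,"dy":0,"dz":0.006,"rx":0,"ry":0,"rz":0},{"dx":0,"dy":0,"dz":0.012,"rx":0,"ry":0,"rz":0},{"dx":0,"dy":0,"dz":0.012,"rx":0,"ry":0,"rz":0}]'
python3 where.py
python3 -m inch '[{"dx":0,"dy":0,"dz":0.004,"rx":0,"ry":0,"rz":0},{"dx":0,"dy":0,"dz":0.004,"rx":0,"ry":0,"rz":0}]'
python3 where.py
```

```text
time: 21.45
tool_pos: [0.5496, -0.2779, 0.0985]
tool_rot: [-0.018, -0.067, 0.968, 0.241]
contact_force: [-0.7, -0.9, -0.3]
gripper_width: -0.001
grasp_force: 0.0
seat xyz [ 0.0379 -0.0489  0.0279] F seat [-0.9  0.8  0.2] w -0.001
time: 21.65
tool_pos: [0.5501, -0.2779, 0.0977]
tool_rot: [-0.017, -0.068, 0.968, 0.24]
contact_force: [-2.8, -2.7, 7.0]
gripper_width: 0.005
grasp_force: 3.6
seat xyz [ 0.0376 -0.0495  0.0273] F seat [1.2 3.2 7.2] w 0.005
```

```bash
python3 -m inch '[{"dx":0,"dy":0,"dz":0.005,"rx":0,"ry":0,"rz":0},{"dx":0,"dy":0,"dz":0.005,"rx":0,"ry":0,"rz":0}]'
python3 where.py
python3 -m inch '[{"dx":0,"dy":0,"dz":-0.06,"rx":0,"ry":0,"rz":0},{"dx":0,"dy":0,"dz":-0.12,"rx":0,"ry":0,"rz":0},{"dx":0,"dy":0,"dz":-0.18,"rx":0,"ry":0,"rz":0},{"dx":0,"dy":-0.05,"dz":-0.2,"rx":0,"ry":0,"rz":0},{"dx":0.05,"dy":-0.05,"dz":-0.2,"rx":0,"ry":0,"rz":0}]'
python3 -m inch '[{"dx":0,"dy":0,"dz":0,"rx":0,"ry":0,"rz":0},{"dx":0,"dy":0,"dz":0,"rx":0,"ry":0,"rz":0}]'
python3 - <<'E'
from h import *
ci=optics.camera_info("wrist"); im=cv2.cvtColor(optics.grab_frame("wrist"),cv2.COLOR_RGB2BGR)
cv2.imwrite("pics/end.png",im)
E
```

```text
time: 21.85
tool_pos: [0.5502, -0.2778, 0.0976]
tool_rot: [-0.017, -0.068, 0.969, 0.239]
contact_force: [-7.9, -5.5, 18.1]
gripper_width: -0.0
grasp_force: 9.3
seat xyz [ 0.0375 -0.0495  0.0272] F seat [ 4.7  8.6 18. ] w -0.0
time: 22.35
tool_pos: [0.5279, -0.3936, 0.2107]
tool_rot: [-0.017, -0.067, 0.968, 0.241]
contact_force: [-1.8, 0.4, -2.2]
gripper_width: 0.001
grasp_force: 0.0
time: 22.55
tool_pos: [0.5249, -0.3897, 0.214]
tool_rot: [-0.017, -0.067, 0.968, 0.242]
contact_force: [0.1, 0.0, 1.5]
gripper_width: 0.001
grasp_force: 0.0
```

View pics/end.png

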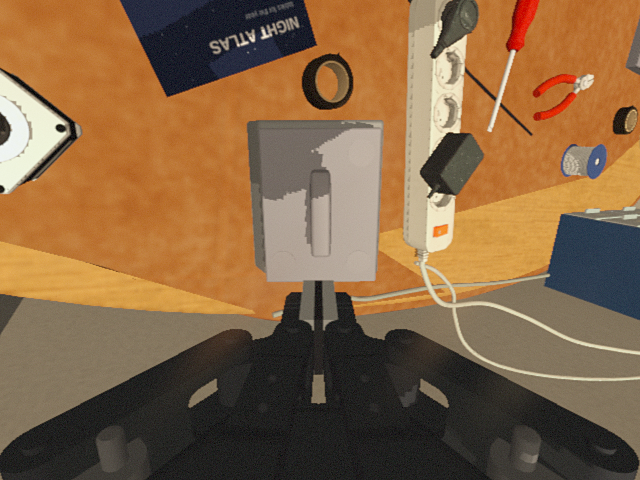

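The lid sits square on the console at about (318,200). All four corners probed at 27 mm, and the spool (583,161) and tape roll (328,82) look untouched, so I'm handing in.

```bash
python3 -c "
from plant import ticket
print(ticket.job_done())"
```

```text
the job is handed in; nothing more can be done
None
```

The job is handed in: the larger lid is on the console with all four corners pressed to about 27 mm above the deck (home height), and the spool and right-hand tape roll look unmoved in the last picture; the hand-in returned no verdict.

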